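# Proof-test the friction hinge of a crimp die case

## Robot

A 6-joint arm with a two-finger parallel gripper is mounted at the origin on the work surface. World frame = base frame: x ahead of the robot, y to its left, z up, the work surface at z = 0. Lengths are in m, angles in rad, forces in N, time in s.
With the tool pointing down it reaches from about 0.275 to 1 m from the base axis. Payload 8.4 kg.
Tool frame: the origin (TCP) lies on the centre line of the jaws, within the pads' length; the fingertips stand 25 mm ahead of it and the grasp point (between the pads) lies 6 mm ahead of it; z points along the fingers, x is the direction in which the jaws open and shut, and the axes are right-handed (so a half turn about z gives the same grasp; the last joint's range is limited). The gripper opens to 85 mm and grips with 20 to 120 N. Pads are 22 mm wide; open, the fingers measure 114 mm over their backs; the gripper's body (76 mm by 85 mm) begins 54 mm behind the grasp point. The pads swing forward as they close: fully open they stand 13 mm farther back than shut.
Start: joints at [-0.002, 0.353, 1.633, -0, 1.155, -0.002], TCP at [0.625, -0, 0.256] pointing down, gripper open.
Joint ranges: [-2.63, 2.63], [-0.92, 2.1], [0.06, 2.66], [-1.3, 4.44], [0, 2.69], [-3.02, 3.02]. Speed limits (rad/s): [2.22, 2.22, 2.79, 3.14, 3.14, 3.14].

## Interface

Orientations are given as a 3x3 rotation matrix whose columns are the frame's x, y, z axes.
In Python, from workcell import ctrl gives the robot as it stands. Calls block until the motion is done:
- ctrl.move_to(position, orientation): joint-space move of the TCP to a pose.
- ctrl.servo_line(position, frame=None, velocity=0.15, threshold=None): straight line of the TCP; frame=None keeps the orientation; velocity is the mean speed in m/s. With threshold (N) it stops when the force on the tool has changed by that much, and returns True; else False.
- ctrl.move_joints(angles): joint-space move.
- ctrl.ungrasp() and ctrl.gripper_close(squeeze=None): open the fingers fully, or close them until they stop; squeeze is the grip in N (None keeps the last).
- ctrl.dwell(seconds).
- ctrl.ik(position, orientation): joint angles nearest the present ones, or None.
- ctrl.read_state(): the state.
- ctrl.grab_frame(name): name is "scene" or "side" or "wrist"; returns a dict with "pixels" (384x512x3 uint8, red, green, blue), "fx", "fy", "cx", "cy" (pixels), "R" (3x3) and "t" (3): a world point X has camera coordinates R X + t. Camera axes: x right, y down, z forward; pixel columns grow to the right and rows downward; lengths in m; the calibration is good to about 2 mm. A picture is of the moment at which its call begins. There is no depth.
A pose or a line that the arm cannot do raises ctrl.Unreachable and nothing moves.
- ctrl.sign_off(): hands the job in, once; it reports no verdict.
The state is a dict: "time_s": time; "joints": joint angles; "joint_velocities": joint speeds; "joint_efforts": joint torques, N m; "position": TCP position; "eef_rot": TCP orientation; "wrist_force": force on the tool from outside, world axes, zero at the start; "ft_torque": the same for the moment, N m; "opening": finger opening in m.
Only numpy, scipy, OpenCV 4.12 (cv2) and the standard library are available. Lean on these libraries where they do the work, as an engineer would, in place of code of your own. Each camera call takes 0.05 s, during which the arm holds its last target. There are 200 camera calls.

## Task

Check that the die case's lid still holds its angle: lift the lid by its black pull, without flinging it, to about 45 degrees open and let go of it completely for two seconds or so to see that it stays. Then rest the closed fingers on top of the yellow test roll and press straight down with a steady 7 N or so (never more than 12 N, so that the hinge is not forced) for about two seconds, and back away, leaving the lid standing at about 45 degrees and every loose part on the bench where it lies.

Things in the scene. Friction and masses are not known exactly. Their poses are not given: they have to be found in the camera images.
- case: grey steel die case bolted to the bench, 170 mm deep (x) by 240 mm wide (y) by 76 mm high, open on top, covered by the lid; origin at the centre of its underside on the bench; its x axis points from the front (pull side) to the hinge, y along the hinge, z up
- lid (a joint): opening angle of the blue lid in rad, 0 = shut flat, grows as the front edge rises, stop at 1.8. The lid is hinged along its far edge on a stiff friction hinge: it should stay where it is left. The lid starts shut or slightly ajar. The hinge resists turning with about 2.2 N m either way plus the weight of the lid (0.35 to 0.7 kg), so lifting at the pull takes 13 to 15 N; pressing down on the test roll at 45 degrees the hinge slips at about 16 N
- lid_hinge (a point): centre of the hinge line, 88 mm behind the case's origin (case +x) and 77 mm up; the line runs along the case's y. The lid is a 172 x 240 x 6 mm panel running forward from it, its underside in the plane of the hinge line; its own x axis points from the front edge to the hinge
- lid_pull (a point): centre of the black pull, an upright fin on the lid's front edge, 14 mm thick (along the hinge line), 26 mm high and 46 mm long, standing out 43 mm beyond the lid's edge with at least 25 mm free on both sides; 194 mm from the hinge line along the lid, 5 mm above the panel's underside plane and 40 mm to the -y side of the lid's middle. Pinched across its thickness it can pivot between the pads while it is raised on its arc
- test_roll: rigid yellow bar, 18 mm thick, 70 mm long along the hinge line, on stems at the lid's front edge. Origin at the stems' foot on the lid's top face, 160 mm from the hinge line, 60 mm to +y of the lid's middle; z along the stems, straight up with the lid at 45 degrees. The bar's axis is 16 to 31 mm along z, set differently each time and not told by the pose: find its top (9 mm above its axis) by touch
- die_a: steel crimp die, 50 x 30 x 34 mm, loose, to the left of the case; origin at the centre of its underside; leave alone
- die_b: steel crimp die, 50 x 30 x 34 mm, loose, to the right of the case; origin at the centre of its underside; leave alone
- housing: red plastic terminal housing, 30 x 45 x 20 mm, loose, in front of the case; origin at the centre of its underside; leave alone
- ferrule: brass ferrule sleeve, 22 mm diameter, 24 mm high, upright, loose, in front of the case; origin at the centre of its underside; leave alone
- spacer: white nylon spacer, 32 mm diameter, 18 mm high, loose, at the right of the case near the hinge; origin at the centre of its underside; leave alone
- driver: screwdriver, 190 mm long, lying loose to the left of the case; leave alone

How it is judged:
On the way, in this order (a step that is already met when the one before it is completed fails the run):
1. the lid is lifted to 35-55 degrees with the fingers (value of joint lid between 0.61 and 0.96 rad and contact force between the fingers and case above 0.5 N), for 0.1 s.
2. let go, the lid stands still at 35-55 degrees, untouched for 1.5 s (value of joint lid between 0.61 and 0.96 rad and velocity of joint lid between -0.02 and 0.02 rad/s and contact force between each of the fingers, the arm and case below 0.2 N), for 1.5 s.
3. the fingers press the test roll with 4 to 10 N for 1.5 s while the lid stays at 35-55 degrees (value of joint lid between 0.61 and 0.96 rad and contact force between the fingers and test_roll between 4 and 10 N), for 1.5 s.
At the end, for the whole second after the job is handed in: the lid stands still between 35 and 55 degrees (0.61 to 0.96 rad), nothing touches the case or lid, and every loose part is within 20 mm of where it lay (all of step 2 and distance of each of die_a, die_b, housing, ferrule, spacer, driver from where it was at the start of the episode below 0.02 m).
It fails at once if the test roll is pressed with more than 12 N (contact force between the fingers and test_roll above 12 N).
It fails at once if the lid is flung or slammed (over 2 rad/s) (velocity of joint lid above 2 rad/s or velocity of joint lid below -2 rad/s).
It fails at once if a loose part on the bench is moved by more than 20 mm (distance of any of die_a, die_b, housing, ferrule, spacer, driver from where it was at the start of the episode above 0.02 m).
It also fails if it takes over 64 s, if anything falls off the work surface, if the arm or the gripper's body presses on something with over 40 N, if the wrist force passes 120 N, or if a joint passes its speed limit or range.

## Working session

There is one attempt and no reset: what is moved stays moved. The work goes in short steps, each a Python script; the robot and the scene stay as the last script left them, time stands still between calls to the robot, and variables do not carry over. Pictures are saved under pics/ and viewed, about 8 in all and at most 12, crops included, and the job is handed in when it is done.

```bash
mkdir -p pics
python3 - <<'E'
from workcell import ctrl
import cv2,numpy as np,pickle
F={}
for n in("scene","side"):
    f=ctrl.grab_frame(n);F[n]=f;cv2.imwrite(f"pics/{n}0.png",cv2.resize(f["pixels"][:,:,::-1],(768,576)))
    print(n,f["fx"],f["cx"],f["cy"],np.round(f["R"],3).tolist(),np.round(f["t"],3))
pickle.dump(F,open("f0.pkl","wb"))
E
```

```text
scene 399.3995478818657 258.51287654425664 196.20834558666638 [[-0.822, 0.569, 0.01], [0.432, 0.635, -0.641], [-0.371, -0.522, -0.768]] [ 0.442 -0.266  1.182]
side 467.9723997206692 256.00658316831016 187.82282879913382 [[0.858, -0.513, 0.006], [-0.372, -0.63, -0.682], [0.353, 0.583, -0.731]] [-0.463  0.337  0.802]
```

View pics/scene0.png

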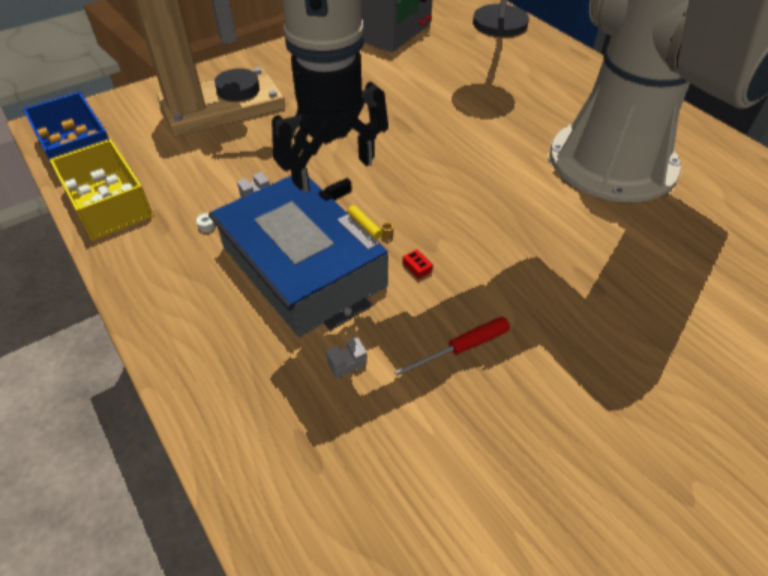

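View pics/side0.png

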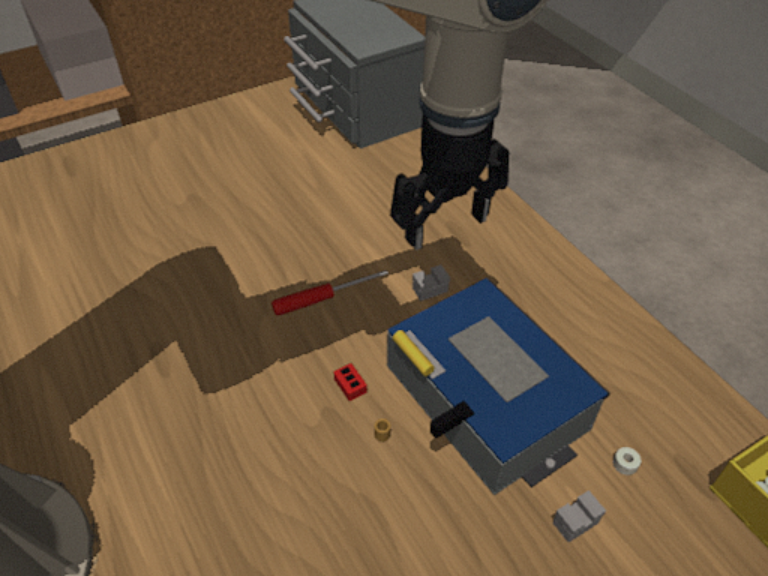

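The scene view (768 px scale) shows the blue lid with corners near (292,303), (212,213), (387,250) and (297,178), the pull at (338,188) and the roll at (366,222). The side view shows corners near (390,330), (488,283), (606,393) and (497,470), the pull at (452,418) and the roll at (413,354). Next I'll refine the corners with a colour mask and triangulate them.

```bash
cat > h.py <<'E'
import cv2,numpy as np
def K(f): return np.array([[f["fx"],0,f["cx"]],[0,f["fy"],f["cy"]],[0,0,1]])
def P(f): return K(f)@np.c_[np.array(f["R"]),np.array(f["t"])]
def tri(fa,fb,a,b):
    X=cv2.triangulatePoints(P(fa),P(fb),np.float64(a).reshape(2,1),np.float64(b).reshape(2,1));return (X[:3]/X[3]).ravel()
def proj(f,X):
    p=P(f)@np.r_[X,1];return p[:2]/p[2]
def plane(f,px,z):
    R=np.array(f["R"]);c=-R.T@np.array(f["t"]);d=R.T@np.linalg.inv(K(f))@np.r_[px,1];return c+d*(z-c[2])/d[2]
def mask(f,lo,hi,box):
    h=cv2.cvtColor(np.ascontiguousarray(f["pixels"]),cv2.COLOR_RGB2HSV);m=cv2.inRange(h,lo,hi);o=np.zeros_like(m);x0,y0,x1,y1=box;o[y0:y1,x0:x1]=m[y0:y1,x0:x1];return o
def quad(f,approx,lo=(100,120,40),hi=(125,255,255)):
    """corners from line fits to blue boundary pixels near each approximate edge"""
    a=np.float64(approx);b=np.r_[a.min(0)-8,a.max(0)+8].astype(int)
    m=mask(f,lo,hi,b);c=max(cv2.findContours(m,cv2.RETR_EXTERNAL,cv2.CHAIN_APPROX_NONE)[0],key=cv2.contourArea)[:,0].astype(float)
    L=[]
    for i in range(4):
        p,q=a[i],a[(i+1)%4];u=(q-p)/np.linalg.norm(q-p);n=np.array([-u[1],u[0]]);s=(c-p)@u
        k=c[(abs((c-p)@n)<5)&(s>4)&(s<np.linalg.norm(q-p)-4)]
        v=cv2.fitLine(k.astype(np.float32),cv2.DIST_HUBER,0,.01,.01).ravel();L.append(np.cross([v[2],v[3],1],[v[2]+v[0],v[3]+v[1],1]))
    X=[np.cross(L[i-1],L[i]) for i in range(4)]
    return np.array([x[:2]/x[2] for x in X])
E
python3 - <<'E'
import pickle,numpy as np,cv2
from h import *
F=pickle.load(open("f0.pkl","rb"));s,d=F["scene"],F["side"]
# order FL,HL,HR,FR
A=quad(s,np.array([(387,250),(292,303),(212,213),(297,178)])/1.5)
B=quad(d,np.array([(390,330),(488,283),(606,393),(497,470)])/1.5)
print(A.round(1).tolist(),B.round(1).tolist())
X=np.array([tri(s,d,a,b) for a,b in zip(A,B)]);print(X.round(4))
for i,j in((0,1),(1,2),(2,3),(3,0)):print(np.linalg.norm(X[i]-X[j]).round(4))
for n,a,b in zip("FL HL HR FR".split(),A,X): print(n,(proj(s,b)-a).round(2))
def cen(f,lo,hi,box):
    m=cv2.moments(mask(f,lo,hi,box),True);return np.array([m["m10"],m["m01"]])/m["m00"],m["m00"]
y=(22,120,80),(34,255,255)
a,b=cen(s,*y,(228,132,258,162)),cen(d,*y,(258,217,292,252));print("roll",a,b,tri(s,d,a[0],b[0]))
k=(0,0,0),(180,255,45)
a,b=cen(s,*k,(215,118,236,134)),cen(d,*k,(285,266,318,292));print("pull",a,b,tri(s,d,a[0],b[0]))
for n,f,p,z in(("housing",s,(418,263),.02),("housing",d,(350,381),.02),("ferr",s,(387,231),.012),("ferr",d,(383,430),.012),("dieA",d,(431,282),.03),("dieB",d,(580,513),.03),("drv handle",d,(303,299),.01),("spacer",d,(627,460),.018)):print(n,plane(f,np.array(p)/1.5,z).round(3))
E
```

```text
[[257.2, 167.7], [193.9, 202.7], [141.1, 141.1], [198.3, 115.2]] [[259.3, 219.3], [323.7, 185.5], [404.5, 262.1], [334.5, 307.9]]
[[ 0.5569  0.0192  0.0797]
 [ 0.7252  0.0284  0.0805]
 [ 0.7378 -0.2095  0.0806]
 [ 0.5712 -0.2185  0.0771]]
0.1685
0.2383
0.1669
0.2382
FL [-0.29  0.01]
HL [-0.74 -0.07]
HR [-0.59 -0.12]
FR [1.47 0.13]
roll (array([243.04716981, 147.71226415]), 212.0) (array([275.11147541, 234.98032787]), 305.0) [ 0.55630074 -0.04022057  0.09479209]
pull (array([224.40372671, 126.38509317]), 161.0) (array([299.95923913, 279.57065217]), 368.0) [ 0.54586186 -0.14131034  0.08267362]
housing [0.495 0.023 0.02 ]
housing [0.489 0.009 0.02 ]
ferr [ 0.489 -0.073  0.012]
ferr [ 0.491 -0.077  0.012]
dieA [0.682 0.1   0.03 ]
dieB [ 0.628 -0.3    0.03 ]
drv handle [0.504 0.185 0.01 ]
spacer [ 0.733 -0.274  0.018]
```

```bash
cat > g.py <<'E'
import numpy as np
from workcell import ctrl
yaw=.0535
X=np.array([np.cos(yaw),np.sin(yaw),0]);Y=np.array([-X[1],X[0],0]);Z=np.array([0,0,1.])
H=np.array([.7337,-.0905,.077])
def lid(th,d,y,n):   # point in lid: d from hinge, y, n above underside plane
    return H+Y*y+d*(-X*np.cos(th)+Z*np.sin(th))+n*(X*np.sin(th)+Z*np.cos(th))
def ori(tilt,s):     # tool z = down, tilted with the lid
    z=-(X*np.sin(tilt)+Z*np.cos(tilt));x=s*Y;return np.c_[x,np.cross(z,x),z]
def tcp(th,R,d=.197): return lid(th,d,-.04,.005)-.006*R[:,2]
def show(m=""):
    s=ctrl.read_state();print(m,round(s["time_s"],2),np.round(s["position"],4),np.round(s["wrist_force"],1),round(s["opening"],4));return s
E
python3 - <<'E'
from g import *
import cv2
s=show();print(np.round(s["eef_rot"],2).tolist())
sg=1 if np.array(s["eef_rot"])[:,0]@Y>0 else -1
for q in(1,-1):
    print(q,ctrl.ik(tcp(0,ori(0,q)),ori(0,q)),ctrl.ik(tcp(.8,ori(.26,q)),ori(.26,q)))
R=ori(0,sg);t=tcp(0,R)
ctrl.move_to(t+[0,0,.12],R);show("above")
print(ctrl.servo_line(t,velocity=.08,threshold=6));show("at pull")
for n in("side","wrist"):cv2.imwrite(f"pics/{n}1.png",ctrl.grab_frame(n)["pixels"][:,:,::-1])
a=cv2.imread("pics/side1.png")[170:330,200:430];b=cv2.imread("pics/wrist1.png")
a=cv2.resize(a,(552,384));cv2.imwrite("pics/c1.png",cv2.resize(np.hstack([a,b]),(800,289)))
E
```

```text
0.1 [ 0.6246 -0.      0.2556] [-0.7 -1.  -1.1] 0.0855
[[1.0, -0.0, -0.0], [-0.0, -1.0, 0.0], [-0.0, -0.0, -1.0]]
1 [-2.58459402e-01  4.66237062e-01  1.90594286e+00 -4.44089210e-16
  7.69412730e-01 -1.88275573e+00] [-0.19399348  0.50030802  1.49722944 -0.06398714  1.39681957 -1.79920024]
-1 [-2.58459402e-01  4.66237062e-01  1.90594286e+00 -4.44089210e-16
  7.69412730e-01  1.25883692e+00] [-0.19399348  0.50030802  1.49722944 -0.06398714  1.39681957  1.34239242]
above 1.25 [ 0.5395 -0.1408  0.2081] [-0.1  0.9  0.3] 0.0856
False
at pull 2.9 [ 0.5395 -0.1411  0.0885] [-1.   0.2  0.8] 0.0859
```

View pics/c1.png

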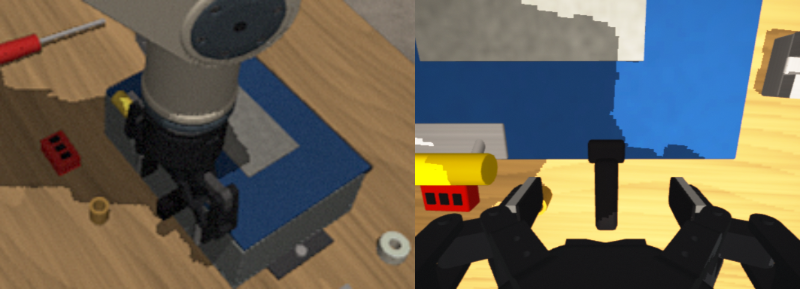

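The wrist view shows the pull at column 606, midway between the pads (538 and 680) and clear of the roll. I'll grip it and lift.

Run:
```python
from g import *
import cv2,pickle
ctrl.gripper_close(60);s=show("grip")
sg=1 if np.array(s["eef_rot"])[:,0]@Y>0 else -1
for th in np.arange(.1,.81,.1):
    R=ori(.3*th,sg);ctrl.servo_line(tcp(th,R),frame=R,velocity=.06);show(round(th,2))
ctrl.dwell(.3)
f=ctrl.grab_frame("side");pickle.dump({"side":f,"scene":ctrl.grab_frame("scene")},open("f2.pkl","wb"))
cv2.imwrite("pics/c2.png",cv2.resize(np.hstack([f["pixels"],pickle.load(open("f2.pkl","rb"))["scene"]["pixels"]])[:,:,::-1],(800,300)))
```

```text
grip 3.65 [ 0.5391 -0.1414  0.0881] [-1.  -5.1  1.6] 0.0132
0.1 4.12 [ 0.5407 -0.1413  0.1074] [ 1.2 -5.4 -2.7] 0.0133
0.2 4.6 [ 0.5441 -0.1412  0.1265] [ 1.4 -5.6 -5.6] 0.0132
0.3 5.08 [ 0.5493 -0.1409  0.1451] [ 0.8 -5.5 -7.8] 0.013
0.4 5.55 [ 0.5564 -0.1405  0.1631] [-0.4 -5.4 -8.1] 0.0133
0.5 6.03 [ 0.5651 -0.14    0.1802] [-0.  -5.6 -8.9] 0.0127
0.6 6.52 [ 0.5756 -0.1394  0.1963] [-0.4 -6.2 -9.8] 0.0129
0.7 7.0 [ 0.5876 -0.1388  0.2114] [-2.4 -5.9 -8.3] 0.0129
0.8 7.48 [ 0.6012 -0.138   0.2253] [-4.3 -5.7 -9.1] 0.0131
```

View pics/c2.png

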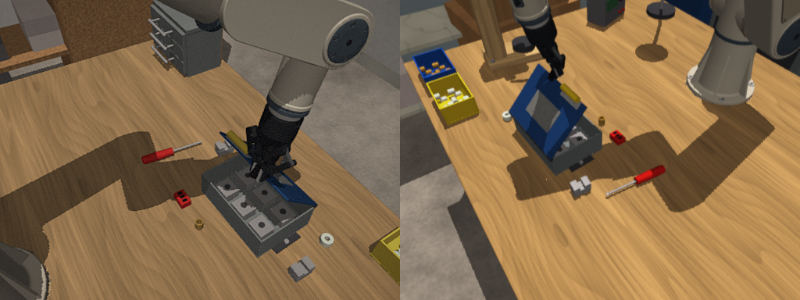

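Run:
```python
from g import *
import cv2,pickle
ctrl.ungrasp();s=show("open");p=np.array(s["position"])
ctrl.servo_line(p+[-.01,0,.10],velocity=.1);show("up")
ctrl.servo_line(p-X*.16+[0,0,.12]+[0,0,0],velocity=.2);show("back")
ctrl.gripper_close(40);ctrl.dwell(1.2);show("waited")
F={n:ctrl.grab_frame(n) for n in("side","scene")};pickle.dump(F,open("f3.pkl","wb"))
a=F["scene"]["pixels"][40:290,100:450];b=F["side"]["pixels"][130:330,200:480]
cv2.imwrite("pics/c3.png",np.hstack([cv2.resize(a,(420,300)),cv2.resize(b,(380,300))])[:,:,::-1])
```

```text
open 8.57 [ 0.6039 -0.1375  0.2277] [ 0.2 -0.1 -0.9] 0.0853
up 9.73 [ 0.5936 -0.1374  0.3269] [-0.3 -0.1 -0.4] 0.085
back 10.64 [ 0.4449 -0.146   0.3476] [ 0.4 -0.4  0.6] 0.0855
waited 12.61 [ 0.4441 -0.146   0.3477] [-0.2 -0.1 -0.3] 0.0002
```

View pics/c3.png

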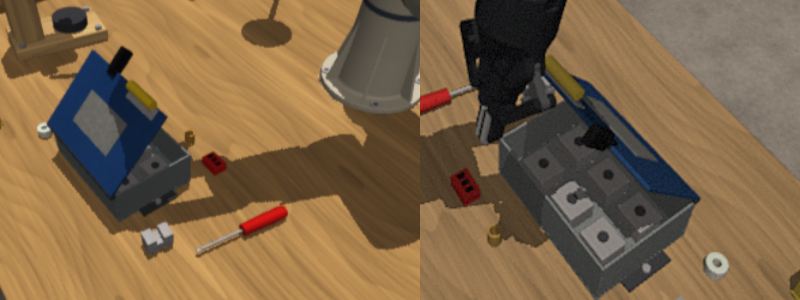

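The lid stands open by itself, with its front corners in the scene crop at (167,117) and (97,52) and the roll at (141,95). Next I'll measure its angle and the roll position.

Run:
```python
from g import *
from h import *
import pickle
F=pickle.load(open("f3.pkl","rb"));s,d=F["scene"],F["side"]
g=np.array([(167,117),(115,196),(48,125),(97,52)])/1.2+[100,40]
A=quad(s,g,(100,100,30),(125,255,255));print(A.round(1).tolist(),g.round(1).tolist())
R=np.array(s["R"]);c=-R.T@np.array(s["t"])
for n,a,y in zip("FL HL HR FR".split(),A,(.12,.12,-.12,-.12)):
    v=R.T@np.linalg.inv(K(s))@np.r_[a,1];q=c+v*((H+Y*y-c)@Y)/(v@Y)-H
    print(n,"fwd",(-q@X).round(4),"up",q[2].round(4),"r",np.hypot(q@X,q[2]).round(4),"ang",np.arctan2(q[2],-q@X).round(3))
y=(20,110,60),(34,255,255)
def cen(f,box):
    m=mask(f,*y,box);k=cv2.moments(m,True);p=np.argwhere(m)[:,::-1];return np.array([k["m10"],k["m01"]])/k["m00"],len(p),p.min(0),p.max(0)
a=cen(s,(195,100,240,140));b=cen(d,(282,160,325,205));print(a,b)
X3=tri(s,d,a[0],b[0]);print("roll",X3,"rel",(X3-H)@X,(X3-H)@Y,X3[2]-H[2])
for th in(.7,.75,.8,.85):print(th,"foot",lid(th,.16,.06,.006).round(4))
```

```text
[[237.8, 138.2], [192.5, 204.3], [139.6, 142.2], [176.9, 81.7]] [[239.2, 137.5], [195.8, 203.3], [140.0, 144.2], [180.8, 83.3]]
FL fwd 0.121 up 0.1192 r 0.1698 ang 0.778
HL fwd -0.0004 up 0.0007 r 0.0008 ang 2.14
HR fwd -0.0004 up 0.0002 r 0.0004 ang 2.644
FR fwd 0.1222 up 0.1191 r 0.1706 ang 0.772
(array([217.49442379, 119.08178439]), 269, array([205, 107]), array([230, 131])) (array([305.42613636, 181.64204545]), 352, array([292, 166]), array([320, 196]))
roll [ 0.6178875  -0.03750729  0.20880623] rel -0.11281303744242868 0.05910990410779213 0.13180622731772146
0.7 foot [ 0.6122 -0.0369  0.1847]
0.75 foot [ 0.6177 -0.0366  0.1905]
0.8 foot [ 0.6235 -0.0363  0.196 ]
0.85 foot [ 0.6295 -0.036   0.2012]
```

```bash
cat >> g.py <<'E'
def fz(n=12,dt=.02):
    v=[]
    for _ in range(n): v.append(ctrl.read_state()["wrist_force"][2]);ctrl.dwell(dt)
    return np.mean(v),np.std(v)
E
python3 - <<'E'
from g import *
s=show();sg=1 if np.array(s["eef_rot"])[:,0]@Y>0 else -1
R=ori(0,sg);x,y=.619,-.0375
ctrl.servo_line([x,y,.345],frame=R,velocity=.2);ctrl.servo_line([x,y,.264],velocity=.08);show()
b,sd=fz(20);print("base",b,sd)
z=.264
for k in range(6):
    hit=ctrl.servo_line([x,y,.236],velocity=.006,threshold=3);m,sd=fz(6);s=show(f"hit {hit} dF {m-b:.2f} {sd:.2f}")
    if m-b>1.2 or not hit: break
np.save("b.npy",b)
E
```

```text
12.71 [ 0.4441 -0.146   0.3477] [-0.2 -0.2  0.2] -0.0
 15.06 [ 0.6194 -0.0375  0.2646] [-0.   0.9 -0.5] -0.0003
base 0.0003251007592631527 0.37173743611909715
hit True dF 5.06 0.56 18.47 [ 0.6191 -0.0375  0.2442] [-0.6  0.9  6.3] -0.0005
```

Run:
```python
from g import *
b=float(np.load("b.npy"));s=show();p=np.array(s["position"]);c=p[2]
m=fz(8)[0]-b;print("now",m)
for k in range(25):
    if m>6.3: break
    c-=.0001;ctrl.servo_line([.619,-.0375,c],velocity=.004);m=fz(5)[0]-b;print(k,round(c,5),round(m,2))
    if m>8.5: c+=.00015;ctrl.servo_line([.619,-.0375,c],velocity=.004);break
t0=ctrl.read_state()["time_s"];v=[]
while ctrl.read_state()["time_s"]-t0<2.3: v.append(fz(5)[0]-b)
print("hold",np.round(v,1));show()
```

```text
18.47 [ 0.6191 -0.0375  0.2442] [-0.6  0.9  6.3] -0.0005
now 5.5104766493963
0 0.24407 4.06
1 0.24397 4.92
2 0.24387 5.69
3 0.24377 6.39
hold [6.7 6.6 6.1 6.3 6.6 6.  6.  6.3 6.1 6.1 6.  6.5 6.2 6.4 6.2 6.2 6.4 6.6
 6.5 6.6 6.5 6.4 6.7 6.5 6.4 6.6 6.3 6.4]
 22.34 [ 0.6191 -0.0375  0.2441] [-0.8  0.7  6.5] -0.0001
```

The press held at 6.0–6.7 N for more than 2.3 s. I'll back away straight up and check the scene.

Run:
```python
from g import *
from h import *
import pickle
p=np.array(ctrl.read_state()["position"])
ctrl.servo_line(p+[0,0,.02],velocity=.03);ctrl.servo_line(p+[0,0,.1],velocity=.1);ctrl.servo_line(p-X*.175+[0,-.1,.105],velocity=.2);ctrl.dwell(.5);show()
F0=pickle.load(open("f3.pkl","rb"));F={n:ctrl.grab_frame(n) for n in("side","scene")};s=F["scene"]
g=np.array([(167,117),(115,196),(48,125),(97,52)])/1.2+[100,40]
A=quad(s,g,(100,100,30),(125,255,255));R=np.array(s["R"]);c=-R.T@np.array(s["t"])
for i,y in((0,.12),(3,-.12)):
    v=R.T@np.linalg.inv(K(s))@np.r_[A[i],1];q=c+v*((H+Y*y-c)@Y)/(v@Y)-H;print("ang",np.arctan2(q[2],-q@X).round(3))
a=F["scene"]["pixels"][40:290,100:450];b=F["side"]["pixels"][130:370,150:454]
cv2.imwrite("pics/c4.png",np.hstack([cv2.resize(a,(420,300)),cv2.resize(b,(380,300))])[:,:,::-1])
```

```text
25.8 [ 0.4444 -0.1467  0.3491] [-0.3  0.7 -0.6] 0.0001
ang 0.777
ang 0.772
```

View pics/c4.png

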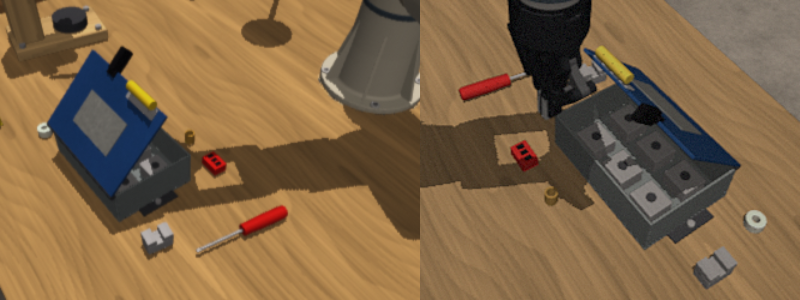

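The lid is unchanged: its front corners are still at (167,117) and (97,52) in the crop, and the loose parts lie where they did before. I'll hand the job in.

```bash
python3 -c "
from workcell import ctrl
ctrl.sign_off()"
```

```text
the job is handed in; nothing more can be done
```

The lid held its angle through both checks, and the job was handed in with about 26 s used. Sign-off gives no verdict, so this rests on my own readings.

- **Lift and release:** I lifted the lid by its pull at about 0.2 rad/s and let go for several seconds. It stood at about 0.775 rad (44°) in the scene camera.
- **Press:** I found the test roll's top by touch at about z = 0.219 m. I pressed at 6.0–6.7 N by the wrist sensor for just over 2.3 s, slightly below the 7 N asked but within 4–10 N. The forces I sampled stayed below about 7 N, though I did not record the peak at first touch.
- **Final state:** After backing away the lid still read 0.772–0.777 rad. Nothing was touching it, and the loose parts looked unmoved; I judged those by eye and did not measure them.
- **One disagreement:** The vertical wrist force while lifting was 8–10 N, below the 13–15 N stated. I did not look into why.

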